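# Load the filter cartridge and clamp it home

## Robot

A 6-joint arm with a two-finger parallel gripper is mounted at the origin on a cart in front of the work surface, level with it; the furniture and walls round the work are solid. World frame = base frame: x ahead of the robot, y to its left, z up, the work surface at z = 0. Lengths are in m, angles in degrees, forces in N, time in s.
With the tool pointing down it reaches from about 0.35 to 0.8 m from the base axis. Payload 7.3 kg.
Tool frame: the origin (TCP) lies at the very end of the fingers, on their centre line; the grasp point (between the pads) lies 19 mm behind it; z points along the fingers, y is the line along which they close (so a half turn about z gives the same grasp; the last joint's range is limited). The gripper opens to 85 mm and grips with 20 to 120 N. Pads are 22 mm wide; open, the fingers measure 114 mm over their backs; the gripper's body (76 mm by 85 mm) begins 54 mm behind the grasp point. The pads swing forward as they close: fully open they stand 13 mm farther back than shut.
Start: joints at [66.921, 19.595, 87.324, -0, 73.075, -8.365], TCP at [0.133, 0.508, 0.231] pointing down, gripper open.
Joint ranges: [-145.02, 145.02], [-44.19, 115.74], [2.07, 154.8], [-57.11, 237.11], [16.16, 152.29], [-177.93, 177.93]. Speed limits (degrees/s): [147.25, 147.25, 180, 180, 180, 180].

## Interface

Orientations are given as a 3x3 rotation matrix whose columns are the frame's x, y, z axes.
In Python, from station import robot gives the robot as it stands.
- The arm moves only by the shell command python3 -m pendant 'ROWS' [FORCE]. ROWS is JSON, a list of rows, each a list of 7 numbers: the shift along the world's x, y, z in mm, then the turn, a rotation vector about the world's x, y, z in rad, then the opening in per cent of the stroke, from 0 (shut) to 100 (fully open). In form: [[x, y, z, rx, ry, rz, jaw], ...]. A call has 1 to 10 rows; each row shifts and turns the commanded pose from where the row before left it; what a row does not reach is not made up. A row lasts 1/8 s, in which the tool goes at most 62.5 mm and 10.7 degrees, less where a joint would pass 70% of its speed; a pose out of reach is approached as far as the arm can. A call is refused whole if a number of a shift passes 62.5 or a number of a turn 0.188, either way. A call with a gripper value outside its range is refused whole. The fingers move at their own pace and stop on an object; FORCE is the grip in N (left out, the last holds). Time passes only in rows, so rows that do not move let the fingers close. It gives the time, the measured TCP pose, the force, the opening and the grip force at its end, in the units of the state.
- robot.observe(): the state, without advancing time (a new reading comes with each control period).
- robot.get_image(name): name is "scene" or "top"; returns a dict with "image" (420x560x3 uint8, red, green, blue), "K" (3x3 intrinsics, pixels), "k1" (the pictures are not rectified: a ray, as slopes to the right and down, at radius r is drawn at 1 + k1 r^2 times it, then the intrinsics apply), "R" (3x3) and "t" (3): a world point X has camera coordinates R X + t. Camera axes: x right, y down, z forward; pixel columns grow to the right and rows downward; lengths in m; the calibration is good to about 2 mm. A picture is of the moment at which its call begins. There is no depth.
- robot.hand_in(): hands the job in; it is judged then, once.
The state is a dict: "time": time; "joint_pos": joint angles; "qd": joint speeds; "joint_efforts": joint torques, N m; "eef_pos": TCP position; "eef_rot": TCP orientation; "wrist_force": force on the tool from outside, world axes, zero at the start; "moment": the same for the moment, N m; "finger_gap": opening from 0.0 (shut) to 1.0 (fully open); "grip_force": force on a finger pad.
Only numpy, scipy, OpenCV 4.12 (cv2) and the standard library are available. Lean on these libraries where they do the work, as an engineer would, in place of code of your own. Each camera call takes 0.05 s, during which the arm holds its last target. There are 200 camera calls.

## Task

Stand the white filter cartridge in the well of the bench cradle and let go of it, then swing the hinged clamp over and push its bar down so that the clamp drives the cartridge through its stiff seal until it is fully home on the hard seat. The depth of the seat is not known, so feel for it: the seal yields at about 6 N at the pad, and the seat is proved by a steady squeeze of about 20 N there, held for half a second; do not let it reach 35 N, which would crack the cartridge. Do not push the cartridge down by hand, leave the clamp resting on it, and leave the other things where they stand.

Things in the scene. Friction and masses are not known exactly. Their poses are not given: they have to be found in the camera images.
- cartridge_mid (a point): Centre (half-way up) of the loose filter cartridge: an upright white plastic block with grey bands, 50 (its x) x 36 (its y) x 75 mm high (its z), about 0.18 kg, flat foot and top; either way round fits. Grip it across the 36 mm sides in its upper half: only the lowest 22 mm go into the well at first.
- cartridge: The same cartridge; origin at the centre of its underside, axes as above.
- cradle: Grey and aluminium bench cradle, fixed to the worktop. Origin on the worktop straight below the centre of the well; its x points from the well to the hinge (away from the hand bar of the closed clamp), z up. Base plate from x = -63 to +107 mm, 104 mm wide, 12 mm thick; aluminium well block 90 (x) x 76 (y) mm, top at z = 60 mm. Two hinge posts at x = +80 mm, up to z = 124 mm.
- well_mouth (a point): Centre of the mouth of the rectangular well, 60 mm above the worktop; axes as the cradle. The well is 54 (x) x 40 (y) mm with a 4 mm lead-in chamfer. A friction seal 22 mm below the mouth carries the inserted cartridge (its centre is then 75.5 mm above the worktop). The seal yields downward under about 6 N and stays where it is pushed. Somewhere 5 to 22 mm below its starting height, out of sight and different each time, is the hard seat.
- clamp (a joint): Angle of the clamp (rad): 0 with the arms level (hand bar toward -x of the cradle), grows as it opens upward; 1.57 upright; starts leaning back at 1.75 to 2.0. Its friction (about 0.22 N m) holds it where it is left. The pad meets the standing cartridge at about 0.15 rad; home lies between about +0.09 and -0.13 rad before the pad spring is squeezed.
- clamp_hinge (a point): Centre of the clamp's hinge pin, 115 mm above the worktop, 80 mm along the cradle's x from the well; the pin runs along the cradle's y.
- clamp_bar (a point): Middle of the clamp's round black hand bar, 12 mm thick, parallel to the pin, 140 mm from it; 73 mm of it is free between two steel arms. A steel bridge across the arms, from 62 to 98 mm from the hinge, carries the pad on its under side.
- clamp_pad: Ball-nosed rubber pad under the clamp's bridge, 20 mm across, 80 mm from the hinge (so a push F at the bar gives about 1.75 F at the pad, less about 2 N for hinge friction and weight). Its tip is 14 mm below the middle line of the arms; origin on that line. It is sprung, and is stiff: it gives about 1 mm for each 12 N, up to 6 mm.
- jar_a: Bystander: sample jar with blue screw lid, 59 mm wide, 65 mm high; origin under its centre.
- drop_bottle: Bystander: small brown screw-cap bottle, 40 mm wide, 78 mm high; origin under its centre.
- beaker_glass: Bystander: glass beaker, 62 x 69 mm, 80 mm high; origin under its centre.

How it is judged:
By the outcome, as a careful person would: the job done as asked, in the order asked, and still so for the second after the job is handed in, with the robot touching nothing.
It also fails if it takes over 64 s, if anything falls off the work surface, if the arm or the gripper's body presses on something with over 40 N, if the wrist force passes 120 N, or if a joint passes its speed limit or range.

## Working session

There is one attempt and no reset: what is moved stays moved. The work goes in short steps, Python scripts to look and compute and a shell command to move; the robot and the scene stay as the last step left them, time stands still between calls to the robot, and variables do not carry over. Pictures are saved under pics/ and viewed, at most 10 in all, crops included, and the job is handed in when it is done.

```bash
mkdir -p pics; cat > h.py <<'E'
import numpy as np, cv2
from station import robot
def grab(n,f=None):
    d=robot.get_image(n)
    if f: cv2.imwrite('pics/'+f,cv2.cvtColor(d['image'],cv2.COLOR_RGB2BGR))
    return d
def ray(d,u,v):
    K=np.array(d['K']);k=d['k1'];R=np.array(d['R']);t=np.array(d['t'])
    x=np.array([(u-K[0,2])/K[0,0],(v-K[1,2])/K[1,1]]);s=x.copy()
    for _ in range(20): s=x/(1+k*(s@s))
    return -R.T@t, R.T@np.array([s[0],s[1],1.])
def onz(d,u,v,z):
    o,r=ray(d,u,v); return o+r*(z-o[2])/r[2]
def proj(d,X):
    c=np.array(d['R'])@np.array(X)+np.array(d['t']);s=c[:2]/c[2];s=s*(1+d['k1']*(s@s))
    K=np.array(d['K']);return np.array([K[0,0]*s[0]+K[0,2],K[1,1]*s[1]+K[1,2]])
E
python3 - <<'E'
from h import *
import pickle
for n in('scene','top'):
    d=grab(n,n+'0.png');pickle.dump(d,open(n+'0.pkl','wb'))
    print(n,d['k1'],np.round(-np.array(d['R']).T@d['t'],3))
E
```

```text
scene -0.05124439410820286 [ 0.025 -0.426  0.487]
top -0.12479936371025345 [0.403 0.152 1.242]
```

View pics/top0.png

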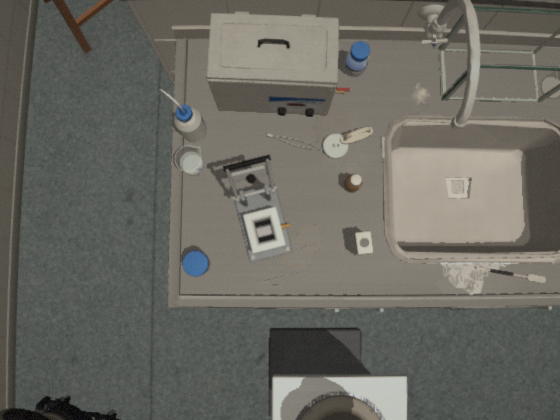

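View pics/scene0.png

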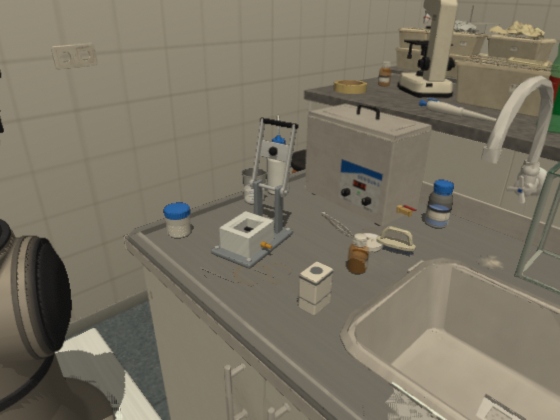

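The top view shows the cradle with its well near (264,230), the hinge toward (252,190) and the bar at (248,163). The cartridge is at (364,243), the jar at (195,264), the bottle at (353,183) and the beaker at (190,160). I'll enlarge the cradle and cartridge.

```bash
python3 - <<'E'
from h import *
import pickle
im=cv2.imread('pics/top0.png')
c=cv2.resize(im[145:275,215:385],None,fx=4.6,fy=4.6,interpolation=cv2.INTER_CUBIC)
cv2.imwrite('pics/topc.png',c)
d=pickle.load(open('top0.pkl','rb'))
for p,z in(((264,230),.06),((364,243),.075),((248,163),.25),((195,264),.065),((353,183),.078),((190,160),.08)): print(p,onz(d,*p,z).round(3))
E
```

```text
(264, 230) [0.494 0.18  0.06 ]
(364, 243) [ 0.464 -0.045  0.075]
(248, 163) [0.609 0.208 0.25 ]
(195, 264) [0.415 0.336 0.065]
(353, 183) [ 0.6   -0.022  0.078]
(190, 160) [0.651 0.35  0.08 ]
```

View pics/topc.png

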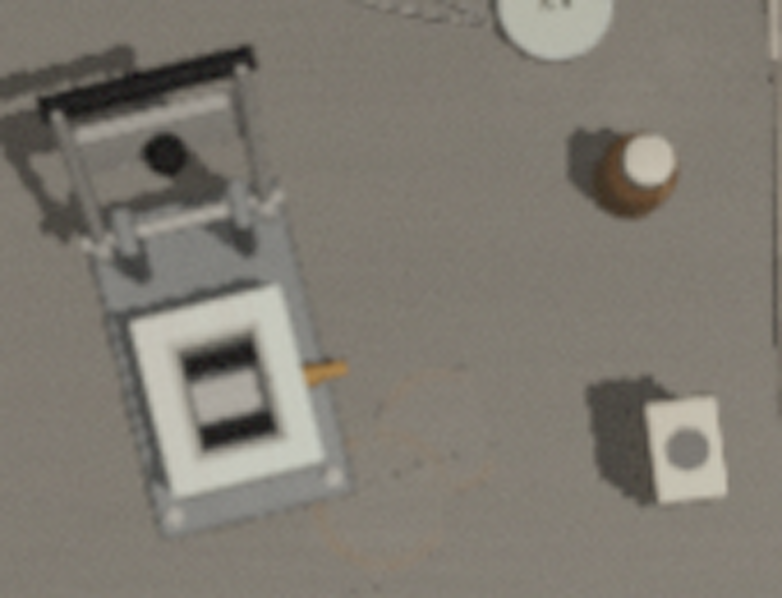

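The crop shows the block top as a white quad with corners (130,322), (277,285), (325,458), (175,497). The cartridge top has corners (645,403), (715,397), (727,493), (658,503). Next I'll measure both with masks.

```bash
python3 - <<'E'
from h import *
import pickle
d=pickle.load(open('top0.pkl','rb'));s=pickle.load(open('scene0.pkl','rb'))
im=d['image']; f=6
def quad(x0,x1,y0,y1,z,thr,name):
    g=cv2.resize(im[y0:y1,x0:x1].min(2),None,fx=f,fy=f,interpolation=cv2.INTER_CUBIC)
    m=(g>thr).astype(np.uint8)
    cs,_=cv2.findContours(m,cv2.RETR_EXTERNAL,cv2.CHAIN_APPROX_NONE)
    c=max(cs,key=cv2.contourArea)[:,0,:].astype(float)
    P=np.array([onz(d,(u+.5)/f-.5+x0,(v+.5)/f-.5+y0,z)[:2] for u,v in c])
    (cx,cy),(w,h),a=cv2.minAreaRect((P*1000).astype(np.float32))
    b=cv2.boxPoints(((cx,cy),(w,h),a)); e=[b[1]-b[0],b[2]-b[1]]; e=max(e,key=np.linalg.norm)
    an=np.degrees(np.arctan2(e[1],e[0]))
    X=[cx/1e3,cy/1e3,z]
    print(name,round(cx,1),round(cy,1),'size',round(w,1),round(h,1),'long axis deg',round(an,1),'scene px',proj(s,X).round(1))
quad(235,295,200,260,.06,145,'block')
quad(350,380,228,258,.075,135,'cart')
E
```

```text
block 494.7 180.0 size 92.4 79.1 long axis deg 14.7 scene px [247.9 222.7]
cart 465.5 -45.7 size 50.4 35.5 long axis deg 6.9 scene px [317.3 269.1]
```

```bash
python3 - <<'E'
import cv2
im=cv2.imread('pics/scene0.png')
a=cv2.resize(im[195:275,200:345],None,fx=5.4,fy=5.4,interpolation=cv2.INTER_CUBIC)
b=cv2.resize(im[255:320,285:345],None,fx=5.4,fy=5.4,interpolation=cv2.INTER_CUBIC)
cv2.imwrite('pics/sc.png',cv2.resize(im[195:320,200:345],None,fx=4.8,fy=4.8,interpolation=cv2.INTER_CUBIC))
E
```

```text
(no output)
```

View pics/sc.png

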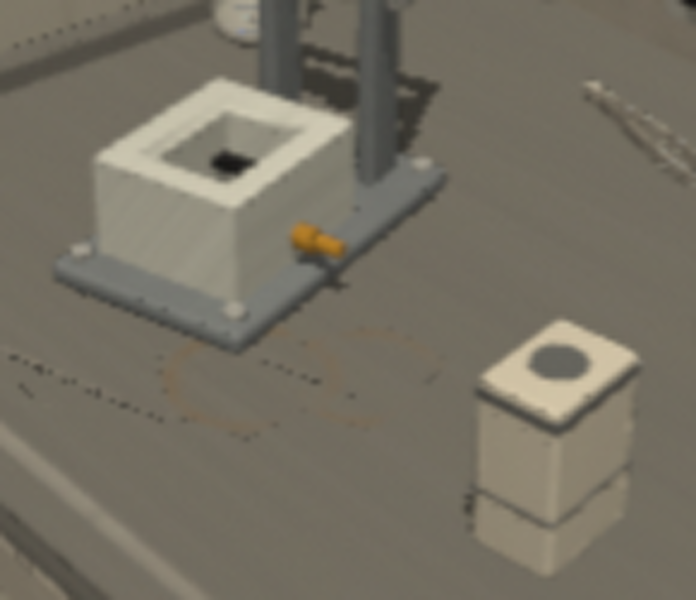

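The scene view agrees: the cartridge top disc is at (316,270) against (317,269) predicted, and the block top centre is at (247.5,224) against (248,223). The sizes are also right. Next is the starting yaw.

```bash
cat >> h.py <<'E'
from scipy.spatial.transform import Rotation as Ro
def goal(p,yaw_y,label=''):
    # yaw_y: direction (deg) of tool y, z down
    s=robot.observe();R=np.array(s['eef_rot']);p0=np.array(s['eef_pos'])*1000
    for k in(0,180):
        a=np.radians(yaw_y+k);y=np.array([np.cos(a),np.sin(a),0]);z=np.array([0,0,-1.]);x=np.cross(y,z)
        G=np.c_[x,y,z];rv=Ro.from_matrix(G@R.T).as_rotvec()
        print(label,'shift',(np.array(p)*1000-p0).round(1),'turn',rv.round(3))
    print('t',s['time'],'q',np.round(s['joint_pos'],1),'F',np.round(s['wrist_force'],1),'gap',s['finger_gap'])
E
python3 - <<'E'
from h import *
goal([.4655,-.0457,.15],96.9)
print(np.round(robot.observe()['eef_rot'],3))
E
```

```text
shift [ 332.3 -553.2  -80.7] turn [ 0.001 -0.     0.377]
 shift [ 332.3 -553.2  -80.7] turn [-0.000e+00 -2.000e-03 -2.764e+00]
t 0.1 q [66.9 19.6 87.4 -0.  73.1 -8.4] F [-0.3 -0.  -0.1] gap 0.9954463590085463
[[-0.967  0.254 -0.001]
 [ 0.254  0.967 -0.001]
 [ 0.    -0.001 -1.   ]]
```

```bash
python3 -m pendant '[[30,-50,0,0,0,0.038,100],[30,-50,0,0,0,0.038,100],[30,-50,0,0,0,0.038,100],[30,-50,0,0,0,0.038,100],[30,-50,0,0,0,0.038,100],[30,-50,0,0,0,0.038,100],[30,-50,0,0,0,0.038,100],[30,-50,0,0,0,0.038,100],[30,-50,0,0,0,0.038,100],[30,-50,0,0,0,0.035,100]]' 40 | tail -c 600
python3 -m pendant '[[20,-30,-30,0,0,0,100],[12,-23,-40,0,0,0,100],[0,0,0,0,0,0,100]]' | tail -c 400
python3 - <<'E'
from h import *
goal([.4655,-.0457,.038],96.9)
E
```

```text
time: 1.35
eef_pos: [0.4339, 0.0059, 0.2312]
eef_rot: [[-0.993, -0.121, -0.0], [-0.121, 0.993, 0.0], [0.0, 0.0, -1.0]]
wrist_force: [0.2, 0.7, 0.4]
finger_gap: 1.001
grip_force: 0.0
time: 1.72
eef_pos: [0.4638, -0.046, 0.1586]
eef_rot: [[-0.993, -0.117, -0.007], [-0.117, 0.993, 0.002], [0.006, 0.003, -1.0]]
wrist_force: [0.0, 0.1, -0.5]
finger_gap: 0.995
grip_force: 0.0
 shift [   1.7    0.3 -120.6] turn [-0.002 -0.007  0.003]
 shift [   1.7    0.3 -120.6] turn [-1.000e-02  3.000e-03 -3.139e+00]
t 1.725 q [ -15.1   18.2  102.2    0.    60.1 -111.8] F [ 0.   0.1 -0.5] gap 0.9954516698928946
```

```bash
python3 -m pendant '[[2,0,-40,0,0,0,100],[0,0,-40,0,0,0,100],[0,0,-30,0,0,0,100],[0,0,-9,0,0,0,100],[0,0,0,0,0,0,40],[0,0,0,0,0,0,20],[0,0,0,0,0,0,20],[0,0,0,0,0,0,20]]' 50 | tail -c 400
python3 -m pendant '[[0,0,0,0,0,0,20],[0,0,0,0,0,0,20],[0,0,0,0,0,0,20]]' 50 | tail -c 400
```

```text
time: 2.72
eef_pos: [0.4683, -0.0454, 0.0437]
eef_rot: [[-0.993, -0.12, 0.003], [-0.12, 0.993, -0.001], [-0.003, -0.001, -1.0]]
wrist_force: [-0.6, 0.5, 6.3]
finger_gap: 0.414
grip_force: 51.2
time: 3.1
eef_pos: [0.4683, -0.0454, 0.0437]
eef_rot: [[-0.993, -0.12, 0.003], [-0.12, 0.993, -0.0], [-0.003, -0.001, -1.0]]
wrist_force: [-0.5, 0.4, 7.4]
finger_gap: 0.414
grip_force: 51.2
```

```bash
python3 -m pendant '[[0,0,10,0,0,0,20],[0,0,30,0,0,0,20],[0,0,40,0,0,0,20],[0,20,10,0,0,0,20],[5,45,0,0,0,0.03,20],[5,45,0,0,0,0.035,20],[5,45,0,0,0,0.035,20],[5,40,0,0,0,0.035,20],[5,25,0,0,0,0,20],[0,0,0,0,0,0,20]]' | tail -c 400
python3 - <<'E'
from h import *
import pickle
goal([.4947,.180,.1037],104.7)
for n in('scene','top'): pickle.dump(grab(n,n+'1.png'),open(n+'1.pkl','wb'))
im=cv2.imread('pics/scene1.png')
cv2.imwrite('pics/sc1.png',cv2.resize(im[140:280,170:350],None,fx=4.2,fy=4.2,interpolation=cv2.INTER_CUBIC))
E
```

```text
time: 4.35
eef_pos: [0.4922, 0.1762, 0.1327]
eef_rot: [[-0.967, -0.255, 0.0], [-0.255, 0.967, 0.0], [-0.0, 0.0, -1.0]]
wrist_force: [0.2, 0.3, -1.9]
finger_gap: 0.411
grip_force: 50.6
 shift [  2.5   3.8 -29. ] turn [-0.     0.    -0.001]
 shift [  2.5   3.8 -29. ] turn [-0.   -0.    3.14]
t 4.35 q [ 11.3  25.2  95.7   0.   59.1 -93.5] F [ 0.2  0.3 -1.9] gap 0.4107541657380464
```

View pics/sc1.png

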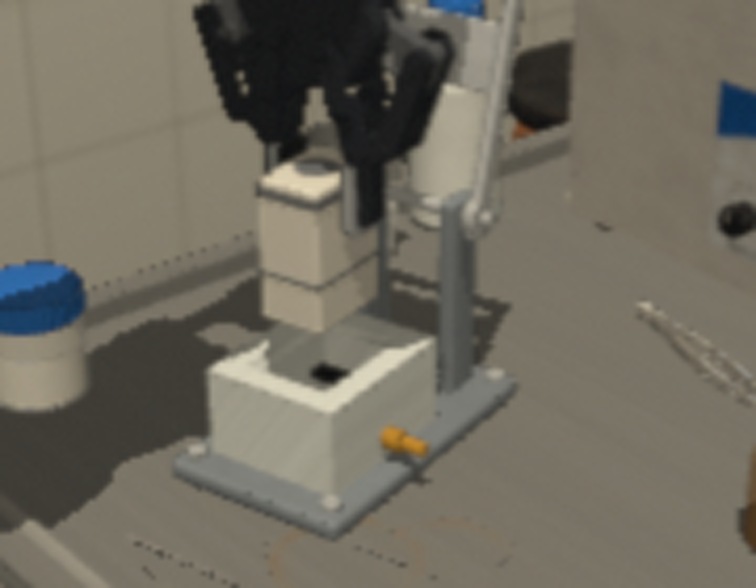

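The scene crop shows the held cartridge above the well. Its foot corners are at about (264,315) and (322,330), and its top corners at (260,192) and (322,208). The block's top corners are (210,372), (333,410) and (435,345). I'll compare the two within this one view.

```bash
python3 - <<'E'
from h import *
import pickle
s=pickle.load(open('scene1.pkl','rb'))
P=lambda u,v,z: onz(s,(u+.5)/4.2-.5+170,(v+.5)/4.2-.5+140,z)[:2]*1000
a=np.radians(14.7);ex=np.array([np.cos(a),np.sin(a)]);ey=np.array([-ex[1],ex[0]])
tcp=np.array(robot.observe()['eef_pos'][:2])*1000
F=P(322,330,.089);L=P(264,315,.089)
T=P(322,208,.164);TL=P(260,192,.164)
print('foot F,L',F,L,np.linalg.norm(F-L),'top',T,TL,np.linalg.norm(T-TL))
cf=(F+L)/2+25*ex; ct=(T+TL)/2+25*ex
BF=P(333,410,.06);BL=P(210,372,.06);BR=P(435,345,.06)
print('block lens',np.linalg.norm(BF-BL),np.linalg.norm(BF-BR), 'ctr', (BL+BR)/2,(BL+BF)/2+45*ex)
c=(BL+BR)/2
for n,v in(('cart foot',cf),('cart top',ct)): print(n,v,'minus tcp in cradle axes',(v-tcp)@ex,(v-tcp)@ey,'block-cart',(c-v)@ex,(c-v)@ey)
E
```

```text
foot F,L [471.98974515 155.60639599] [460.33079818 186.20862976] 32.74794277194272 top [458.66778604 135.60338151] [448.35342644 167.98555748] 33.985163446885075
block lens 71.74889149824632 79.79951564490362 ctr [486.99544436 174.07303982] [491.36899095 177.81139648]
cart foot [490.34196548 177.25146149] minus tcp in cradle axes -0.8132103105567146 3.1052320323035345 block-cart -4.0435317166984985 -2.225178462132348
cart top [477.69230006 158.13841811] minus tcp in cradle axes -17.898910361298114 -12.172245388580178 block-cart 13.0421683340429 13.052298958751365
```

```bash
python3 - <<'E'
from h import *
import pickle
s=pickle.load(open('scene1.pkl','rb'))
a=np.radians(14.7);ex=np.array([np.cos(a),np.sin(a)]);ey=np.array([-ex[1],ex[0]])
q=lambda X:((proj(s,X)+.5-[170,140])*4.2-.5).round(0)
tcp=np.array([.4922,.1762])
for z in(.089,.164):
  for n,i,j in(('F',-1,-1),('L',-1,1),('R',1,-1)): print('cart',z,n,q([*(tcp+i*.025*ex+j*.018*ey),z]))
b=np.array([.4947,.180])
for n,i,j in(('F',-1,-1),('L',-1,1),('R',1,-1)): print('block',n,q([*(b+i*.045*ex+j*.038*ey),.06]))
im=s['image'][170:225,225:270]
cv2.imwrite('pics/sc1b.png',cv2.cvtColor(cv2.resize(im,None,fx=10,fy=10,interpolation=cv2.INTER_CUBIC),cv2.COLOR_RGB2BGR))
E
```

```text
cart 0.089 F [327. 332.]
cart 0.089 L [268. 312.]
cart 0.089 R [387. 292.]
cart 0.164 F [323. 188.]
cart 0.164 L [261. 171.]
cart 0.164 R [386. 153.]
block F [336. 409.]
block L [213. 365.]
block R [441. 334.]
```

View pics/sc1b.png

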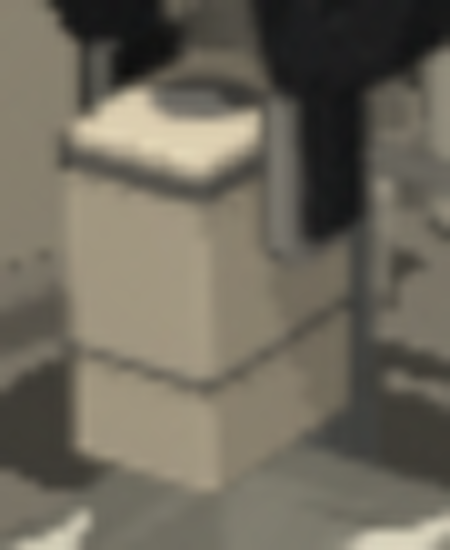

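The enlarged view puts the foot corners at (212,490), (75,450) and (350,405). They agree with a TCP-centred cartridge to about 2 mm, which is inside the chamfer capture. I'll centre and lower gently.

```bash
python3 -m pendant '[[3.5,4,0,0,0,0,20],[0,0,-15,0,0,0,20],[0,0,-8,0,0,0,20],[0,0,-3,0,0,0,20],[0,0,-3,0,0,0,20],[0,0,-3,0,0,0,20]]' | tail -c 400
python3 -m pendant '[[0,0,-2,0,0,0,20],[0,0,-2,0,0,0,20]]' | tail -c 400
```

```text
time: 5.2
eef_pos: [0.496, 0.1789, 0.1004]
eef_rot: [[-0.968, -0.252, 0.0], [-0.252, 0.968, 0.0], [-0.001, 0.0, -1.0]]
wrist_force: [-0.5, 1.9, -2.3]
finger_gap: 0.416
grip_force: 50.6
time: 5.45
eef_pos: [0.4959, 0.1789, 0.0963]
eef_rot: [[-0.968, -0.252, 0.0], [-0.252, 0.968, 0.0], [-0.0, 0.0, -1.0]]
wrist_force: [-0.1, 1.5, -1.8]
finger_gap: 0.417
grip_force: 50.6
```

```bash
python3 -m pendant '[[0,0.8,-3,0,0,0,20],[0,0,-3,0,0,0,20],[0,0,-2,0,0,0,20]]' | tail -c 400
python3 -m pendant '[[0,0,-2,0,0,0,20],[0,0,-1.5,0,0,0,20]]' | tail -c 400
```

```text
time: 5.82
eef_pos: [0.4957, 0.1796, 0.0881]
eef_rot: [[-0.968, -0.252, -0.0], [-0.252, 0.968, -0.0], [0.0, 0.0, -1.0]]
wrist_force: [0.6, 0.3, -1.3]
finger_gap: 0.413
grip_force: 50.6
time: 6.08
eef_pos: [0.4958, 0.1796, 0.0847]
eef_rot: [[-0.968, -0.252, -0.0], [-0.252, 0.968, 0.0], [0.0, 0.0, -1.0]]
wrist_force: [-0.7, 0.5, -1.8]
finger_gap: 0.418
grip_force: 50.6
```

```bash
python3 -m pendant '[[0,0,-1,0,0,0,20],[0,0,-0.8,0,0,0,20]]' | tail -c 400
python3 -m pendant '[[0,0,0,0,0,0,50],[0,0,0,0,0,0,70],[0,0,0,0,0,0,75],[0,0,0,0,0,0,75],[0,0,30,0,0,0,75],[0,0,50,0,0,0,75],[0,0,0,0,0,0,75]]' | tail -c 400
python3 - <<'E'
from h import *
import pickle
for n in('scene','top'): pickle.dump(grab(n,n+'2.png'),open(n+'2.pkl','wb'))
im=cv2.imread('pics/scene2.png')
cv2.imwrite('pics/sc2.png',cv2.resize(im[80:270,170:350],None,fx=3.1,fy=3.1,interpolation=cv2.INTER_CUBIC))
E
```

```text
time: 6.32
eef_pos: [0.4958, 0.1796, 0.083]
eef_rot: [[-0.968, -0.252, 0.0], [-0.252, 0.968, 0.0], [-0.0, 0.0, -1.0]]
wrist_force: [0.1, 0.7, -2.2]
finger_gap: 0.413
grip_force: 50.6
time: 7.2
eef_pos: [0.4981, 0.1801, 0.1668]
eef_rot: [[-0.968, -0.253, 0.008], [-0.253, 0.968, 0.002], [-0.008, -0.0, -1.0]]
wrist_force: [-0.1, -0.6, 0.4]
finger_gap: 0.747
grip_force: 0.0
```

View pics/sc2.png

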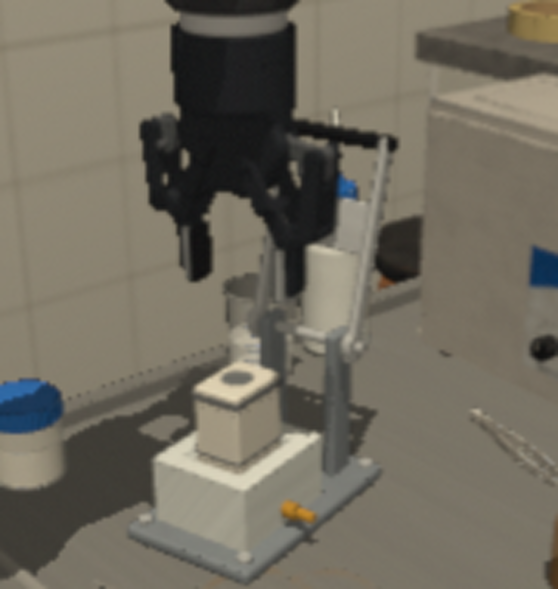

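The cartridge stands upright in the well, with its top disc at (238,377). The clamp is leaning back, with its bar around (345,135). From the top view the bar is at about (0.609, 0.208, 0.250), or 1.84 rad. I'll go above it with the jaw turned to close across the bar.

```bash
python3 -m pendant '[[0,0,40,0,0,-0.17,75],[0,0,40,0,0,-0.17,75],[0,0,45,0,0,-0.18,60],[0,0,0,0,0,-0.18,50],[20,5,0,0,0,-0.18,50],[25,6,0,0,0,-0.18,50],[25,6,0,0,0,-0.17,50],[25,6,0,0,0,-0.17,50],[16,5,0,0,0,-0.17,50],[0,0,0,0,0,0,50]]' | tail -c 400
python3 - <<'E'
from h import *
import pickle
goal([.609,.208,.231],14.7)
d=pickle.load(open('top2.pkl','rb'))
s=pickle.load(open('scene0.pkl','rb'))
print('bar px in scene',proj(s,[.609,.208,.25]))
E
```

```text
time: 8.55
eef_pos: [0.607, 0.2076, 0.2854]
eef_rot: [[-0.255, 0.967, -0.004], [0.967, 0.255, -0.001], [0.0, -0.004, -1.0]]
wrist_force: [0.3, -0.2, -1.1]
finger_gap: 0.499
grip_force: 0.0
 shift [  2.    0.4 -54.4] turn [ 0.001 -0.004 -0.001]
 shift [  2.    0.4 -54.4] turn [6.000e-03 1.000e-03 3.141e+00]
t 8.55 q [12.  30.9 60.9 -0.  88.4 -2.7] F [ 0.3 -0.2 -1.1] gap 0.49866425897832733
bar px in scene [279.75807963 122.15629708]
```

The scene bar midpoint, about (280,122.5), matches the prediction of (279.8,122.2). Lower and grip lightly.

```bash
python3 -m pendant '[[2,0,-20,0,0,0,50],[0,0,-20,0,0,0,50],[0,0,-11,0,0,0,50],[0,0,0,0,0,0,30]]' 20 | tail -c 400
python3 -m pendant '[[0,0,0,0,0,0,12],[0,0,0,0,0,0,5],[0,0,0,0,0,0,5],[0,0,0,0,0,0,5]]' 20 | tail -c 400
```

```text
time: 9.05
eef_pos: [0.6081, 0.2075, 0.2361]
eef_rot: [[-0.255, 0.967, -0.002], [0.967, 0.255, -0.0], [0.0, -0.002, -1.0]]
wrist_force: [-0.1, 0.1, -1.2]
finger_gap: 0.311
grip_force: 0.0
time: 9.55
eef_pos: [0.609, 0.2077, 0.2377]
eef_rot: [[-0.253, 0.967, 0.001], [0.967, 0.253, 0.0], [-0.0, 0.001, -1.0]]
wrist_force: [-0.2, -0.6, 1.2]
finger_gap: 0.129
grip_force: 19.9
```

```bash
python3 -m pendant '[[-21.2,-5.6,4.2,0,0,0,5],[-21.7,-5.7,0.6,0,0,0,5],[-21.5,-5.6,-2.9,0,0,0,5],[-20.7,-5.4,-6.4,0,0,0,5],[-19.5,-5.1,-9.8,0,0,0,5]]' 20 | tail -c 400
python3 -m pendant '[[-17.7,-4.6,-12.8,0,0,0,5],[-15.6,-4.1,-15.6,0,0,0,5],[-12.9,-3.4,-17.9,0,0,0,5],[-10,-2.6,-19.9,0,0,0,5],[0,0,0,0,0,0,5]]' 20 | tail -c 400
```

```text
time: 10.18
eef_pos: [0.5049, 0.1803, 0.2243]
eef_rot: [[-0.253, 0.967, 0.005], [0.967, 0.253, 0.001], [-0.0, 0.005, -1.0]]
wrist_force: [1.2, 1.1, 3.0]
finger_gap: 0.128
grip_force: 21.2
time: 10.8
eef_pos: [0.4462, 0.165, 0.1556]
eef_rot: [[-0.253, 0.967, -0.004], [0.967, 0.253, -0.001], [0.0, -0.004, -1.0]]
wrist_force: [-6.0, -2.5, 0.7]
finger_gap: 0.134
grip_force: 22.4
```

The clamp is at about 0.39 rad. Now release, rise, shut the fingers and come over the bar.

```bash
python3 -m pendant '[[0,0,0,0,0,0,30],[0,0,0,0,0,0,40],[0,0,25,0,0,0,40],[0,0,15,0,0,0,20],[0,0,0,0,0,0,0],[0,0,0,0,0,0,0],[0,0,0,0,0,0,0]]' 30 | tail -c 400
python3 - <<'E'
from h import *
import pickle
for n in('scene','top'): pickle.dump(grab(n,n+'3.png'),open(n+'3.pkl','wb'))
im=cv2.imread('pics/scene3.png')
cv2.imwrite('pics/sc3.png',cv2.resize(im[100:270,170:350],None,fx=3.4,fy=3.4,interpolation=cv2.INTER_CUBIC))
d=pickle.load(open('scene3.pkl','rb'))
q=lambda X:((proj(d,X)-[170,100])*3.4).round(0)
ex=np.array([.967,.254]);H=np.array([.5724,.2003])
for th in(.3,.39,.5): print(th,q([*(H-.14*np.cos(th)*ex),.115+.14*np.sin(th)]))
E
```

```text
time: 11.68
eef_pos: [0.4478, 0.1655, 0.1959]
eef_rot: [[-0.253, 0.967, -0.001], [0.967, 0.253, -0.0], [0.0, -0.001, -1.0]]
wrist_force: [-0.4, 1.0, 0.4]
finger_gap: 0.001
grip_force: 0.0
0.3 [204. 306.]
0.39 [208. 284.]
0.5 [214. 257.]
```

View pics/sc3.png

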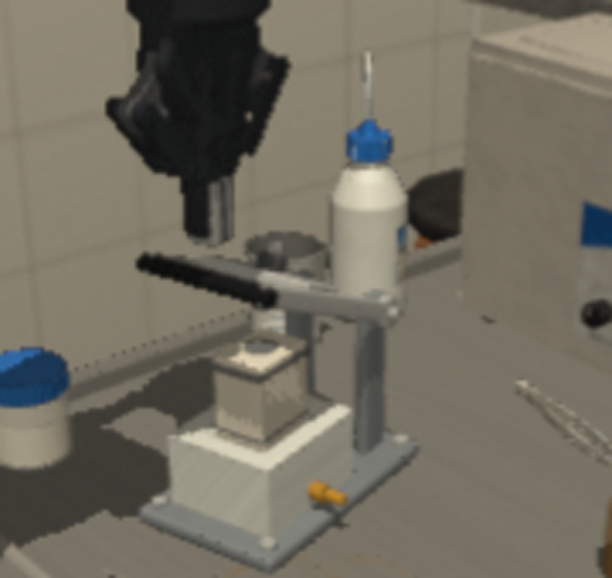

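The bar midpoint is at (208,280), so the clamp is at about 0.4 rad where it was left, with the shut fingers above it. The cartridge is still upright. Next I'll push down in small steps.

```bash
for r in '[[-3,-1,-12,0,0,0,0],[0,0,-8,0,0,0,0]]' '[[-2,-0.5,-8,0,0,0,0],[-1,0,-8,0,0,0,0]]' '[[-1,0,-8,0,0,0,0],[0,0,-4,0,0,0,0]]' ; do :; done
python3 -m pendant '[[-3,-1,-12,0,0,0,0],[0,0,-8,0,0,0,0],[0,0,0,0,0,0,0]]' | head -4
python3 -m pendant '[[-2,-0.5,-8,0,0,0,0],[-1,0,-8,0,0,0,0],[0,0,0,0,0,0,0]]' | head -4
python3 -m pendant '[[-1,0,-8,0,0,0,0],[0,0,-4,0,0,0,0],[0,0,0,0,0,0,0]]' | head -4
```

```text
time: 12.15
eef_pos: [0.4444, 0.1644, 0.1755]
eef_rot: [[-0.253, 0.967, -0.002], [0.967, 0.253, -0.0], [0.0, -0.002, -1.0]]
wrist_force: [-0.7, 0.3, -0.0]
time: 12.52
eef_pos: [0.4416, 0.1639, 0.1598]
eef_rot: [[-0.253, 0.967, -0.001], [0.967, 0.253, -0.0], [0.0, -0.001, -1.0]]
wrist_force: [0.7, 0.8, 0.1]
time: 12.9
eef_pos: [0.4409, 0.164, 0.1481]
eef_rot: [[-0.253, 0.967, -0.0], [0.967, 0.253, -0.0], [0.0, -0.0, -1.0]]
wrist_force: [0.7, -0.5, -0.4]
```

```bash
f='time|eef_pos|wrist'
python3 -m pendant '[[0,0,-2,0,0,0,0],[0,0,-2,0,0,0,0],[0,0,0,0,0,0,0]]' | grep -E "$f"
python3 -m pendant '[[0,0,-1.5,0,0,0,0],[0,0,-1.5,0,0,0,0]]' | grep -E "$f"
python3 -m pendant '[[0,0,-1,0,0,0,0],[0,0,-1,0,0,0,0]]' | grep -E "$f"
```

```text
time: 13.28
eef_pos: [0.441, 0.164, 0.1444]
wrist_force: [-0.6, 1.1, -0.1]
time: 13.52
eef_pos: [0.441, 0.164, 0.1415]
wrist_force: [0.2, 1.2, 0.1]
time: 13.78
eef_pos: [0.4407, 0.1639, 0.1395]
wrist_force: [-2.0, -0.5, 3.0]
```

```bash
f='eef_pos|wrist'
python3 -m pendant '[[0,0,-1,0,0,0,0],[0,0,-1,0,0,0,0]]' | grep -E "$f"
python3 -m pendant '[[0,0,-1,0,0,0,0],[0,0,-1,0,0,0,0]]' | grep -E "$f"
python3 -m pendant '[[0,0,-1,0,0,0,0],[0,0,-1,0,0,0,0]]' | grep -E "$f"
```

```text
eef_pos: [0.4409, 0.164, 0.1375]
wrist_force: [-1.0, -1.2, 3.1]
eef_pos: [0.441, 0.164, 0.1355]
wrist_force: [-1.6, -0.3, 3.0]
eef_pos: [0.4411, 0.164, 0.1335]
wrist_force: [-2.3, -0.7, 3.2]
```

```bash
f='eef_pos|wrist'
python3 -m pendant '[[0,0,-1,0,0,0,0],[0,0,-1,0,0,0,0]]' | grep -E "$f"
python3 -m pendant '[[0,0,-0.8,0,0,0,0],[0,0,-0.8,0,0,0,0]]' | grep -E "$f"
python3 -m pendant '[[0,0,-0.8,0,0,0,0],[0,0,-0.7,0,0,0,0]]' | grep -E "$f"
```

```text
eef_pos: [0.441, 0.164, 0.1315]
wrist_force: [-1.6, -0.4, 4.2]
eef_pos: [0.4411, 0.164, 0.1299]
wrist_force: [-2.1, -0.7, 2.6]
eef_pos: [0.441, 0.164, 0.1284]
wrist_force: [-1.2, -0.4, 3.0]
```

```bash
f='eef_pos|wrist'
python3 -m pendant '[[0,0,-0.8,0,0,0,0],[0,0,-0.7,0,0,0,0]]' | grep -E "$f"
```

```text
eef_pos: [0.441, 0.164, 0.1269]
wrist_force: [-2.0, -0.1, 2.4]
```

```bash
f='eef_pos|wrist'
python3 -m pendant '[[0,0,-0.8,0,0,0,0],[0,0,-0.7,0,0,0,0]]' | grep -E "$f"
```

```text
eef_pos: [0.441, 0.164, 0.1254]
wrist_force: [-1.2, -0.6, 3.1]
```

```bash
f='eef_pos|wrist'
python3 -m pendant '[[0,0,-0.7,0,0,0,0],[0,0,-0.7,0,0,0,0]]' | grep -E "$f"
python3 -m pendant '[[0,0,-0.7,0,0,0,0],[0,0,-0.5,0,0,0,0]]' | grep -E "$f"
```

```text
eef_pos: [0.4411, 0.164, 0.124]
wrist_force: [-2.2, -0.0, 3.0]
eef_pos: [0.441, 0.164, 0.1228]
wrist_force: [-1.5, 0.2, 2.5]
```

```bash
f='eef_pos|wrist'
python3 -m pendant '[[0,0,-0.7,0,0,0,0],[0,0,-0.7,0,0,0,0]]' | grep -E "$f"
```

```text
eef_pos: [0.441, 0.164, 0.1214]
wrist_force: [-2.1, 0.3, 2.2]
```

```bash
f='eef_pos|wrist'
python3 -m pendant '[[0,0,-0.7,0,0,0,0],[0,0,-0.7,0,0,0,0]]' | grep -E "$f"
python3 -m pendant '[[0,0,-0.7,0,0,0,0],[0,0,-0.5,0,0,0,0]]' | grep -E "$f"
```

```text
eef_pos: [0.441, 0.164, 0.1201]
wrist_force: [-3.1, -1.3, 5.1]
eef_pos: [0.441, 0.164, 0.1192]
wrist_force: [-3.5, -1.4, 7.1]
```

```bash
f='eef_pos|wrist'
python3 -m pendant '[[0,0,-0.7,0,0,0,0],[0,0,-0.7,0,0,0,0]]' | grep -E "$f"
```

```text
eef_pos: [0.441, 0.164, 0.118]
wrist_force: [-4.9, -1.6, 10.9]
```

The seat is found: the force climbs about 4 N/mm. Trim to about 12 N and hold.

```bash
f='time|eef_pos|wrist'
python3 -m pendant '[[0,0,-0.3,0,0,0,0],[0,0,0,0,0,0,0]]' | grep -E "$f"
```

```text
time: 17.52
eef_pos: [0.441, 0.164, 0.1179]
wrist_force: [-4.1, -1.4, 11.1]
```

```bash
f='time|eef_pos|wrist'
python3 -m pendant '[[0,0,-0.4,0,0,0,0],[0,0,0,0,0,0,0],[0,0,0,0,0,0,0]]' | grep -E "$f"
python3 -m pendant '[[0,0,0,0,0,0,0],[0,0,0,0,0,0,0]]' | grep -E "$f"
python3 -m pendant '[[0,0,0,0,0,0,0],[0,0,0,0,0,0,0],[0,0,0,0,0,0,0]]' | grep -E "$f"
```

```text
time: 17.9
eef_pos: [0.441, 0.164, 0.1176]
wrist_force: [-4.0, -1.4, 12.6]
time: 18.15
eef_pos: [0.441, 0.164, 0.1176]
wrist_force: [-5.0, -1.9, 11.6]
time: 18.52
eef_pos: [0.441, 0.164, 0.1176]
wrist_force: [-4.4, -1.3, 12.0]
```

```bash
f='time|eef_pos|wrist'
python3 -m pendant '[[0,0,-0.3,0,0,0,0],[0,0,0,0,0,0,0],[0,0,0,0,0,0,0]]' | grep -E "$f"
python3 -m pendant '[[0,0,0,0,0,0,0],[0,0,0,0,0,0,0],[0,0,0,0,0,0,0],[0,0,0,0,0,0,0]]' | grep -E "$f"
python3 -m pendant '[[0,0,0.5,0,0,0,0],[0,0,2,0,0,0,0],[0,0,10,0,0,0,0],[0,0,40,0,0,0,0],[0,0,40,0,0,0,0],[0,0,20,0,0,0,0],[0,0,0,0,0,0,0],[0,0,0,0,0,0,0]]' | grep -E "$f"
python3 - <<'E'
from h import *
import pickle
for n in('scene','top'): pickle.dump(grab(n,n+'4.png'),open(n+'4.pkl','wb'))
im=cv2.imread('pics/scene4.png')
cv2.imwrite('pics/sc4.png',cv2.resize(im[100:290,150:380],None,fx=3,fy=3,interpolation=cv2.INTER_CUBIC))
E
```

```text
time: 18.9
eef_pos: [0.441, 0.164, 0.1173]
wrist_force: [-4.8, -0.9, 13.1]
time: 19.4
eef_pos: [0.441, 0.164, 0.1173]
wrist_force: [-4.5, -2.5, 13.2]
time: 20.4
eef_pos: [0.4406, 0.1639, 0.228]
wrist_force: [-0.7, -0.3, -0.6]
```

View pics/sc4.png

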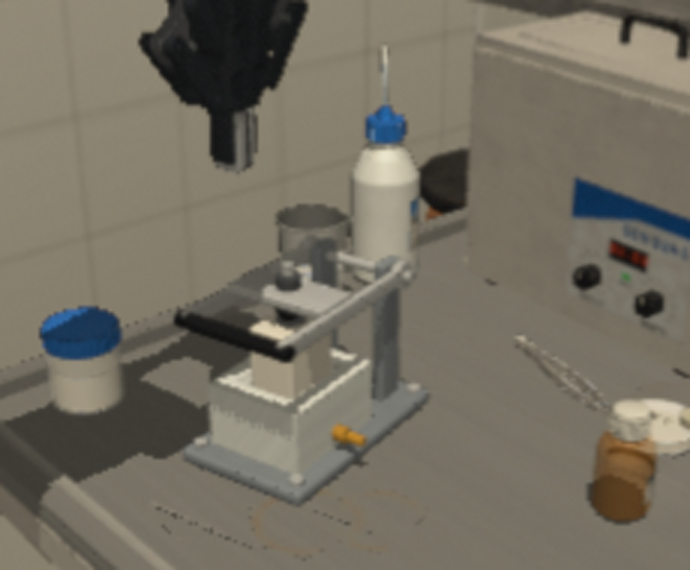

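The clamp is down with its bar at (235,335), the pad rests on the lowered cartridge, and the jar, bottle and beaker stand where they were. The gripper is well clear, so I'll hand in.

```bash
python3 -c "
from station import robot
print(robot.hand_in())"
```

```text
the job is handed in; nothing more can be done
None
```

I stood the cartridge in the well, let go, and pressed it home with the clamp; the seat held a squeeze of about 21–23 N at the pad (worked out from 13 N at the bar) for over half a second. The clamp was left resting on it, the bystanders looked undisturbed in the last picture, and I handed in at about 20 s; the hand-in returned no verdict.

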